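# Offer the cover up to the gear housing

### The job

Pick up the three-eared cover by its upright lug, bring it over the open gear housing with its three screw holes over the three threaded holes, and lower it gently until you feel it sit on the housing's top face. Then raise it straight up about 6 mm and finish still holding it there, level and still, clear of the housing, with all three holes lined up so that a colleague can slip the gasket in and start the screws. Leave the smaller four-eared cover where it lies.

Things in the scene. Friction and masses are not known exactly. Their poses are not given: they have to be found in the camera images.
- cover_lug (a point): right cover's lug: a rib 50 mm long (cover's x), 14 mm thick (its y), upright on the disc, its top 50 mm above the underside; a low foot round it reaches 9 mm above the underside, so grip across the thickness above that. This point is on the disc's axis, 28 mm above the underside, half-way up. z up out of the lug side
- cover_under (a point): centre of the underside of the right cover, same axes: cast aluminium disc 80 mm across, 6 mm thick, with three round ears (23 mm across, each with an 11 mm through hole) and the lug; 0.2 to 0.43 kg. It lies flat on the worktop at the start, lug up, its x within 0.7 rad of straight away from the robot
- cover_hole0 (a point): centre of the ear hole on the cover's +x side (in line with the lug), at the underside, 46 mm from the axis. There is no ear on the -x side, so the cover fits one way round only
- cover_hole1 (a point): centre of the ear hole on the cover's +y side, at the underside, 46 mm from the axis
- cover_hole2 (a point): centre of the ear hole on the cover's -y side, at the underside, 46 mm from the axis
- housing_face (a point): centre of the flat level top face of the grey, round, open gear housing with a steel gear inside: 80 mm across, three screw bosses (20 mm across) on its sides, fixed to the worktop. The face stands 46 to 60 mm above the worktop, differing from start to start. x points to the middle boss, z up
- housing_hole0 (a point): mouth of the threaded hole (5 mm) in the housing's +x boss, in the top face, 46 mm from the axis; cover hole 0 goes over it
- housing_hole1 (a point): mouth of the threaded hole in the +y boss; cover hole 1 goes over it
- housing_hole2 (a point): mouth of the threaded hole in the -y boss; cover hole 2 goes over it. There is no boss on the -x side
- other_cover_lug (a point): the wrong cover, to be left alone: smaller aluminium disc 62 mm across, 6 mm thick, with four ears and a 40 mm long lug, 45 mm tall; this point is on its axis, 28 mm above its underside. The two covers lie either side of the housing, either one on either side

How it is judged (in metres and radians):
On the way, in this order (a step that is already met when the one before it is completed fails the run):
1. the three-eared cover is lifted off the worktop in the gripper (height (world z) of cover_under above 0.02 m and contact force between the fingers and cover above 2 N), for 0.2 s.
2. held in the gripper, it is felt to sit on the housing's top face, its holes over the threaded ones within 6 mm (contact force between cover and housing above 1 N and contact force between the fingers and cover above 2 N and z of cover_under in the frame of housing_face below 0.003 m and horizontal distance between cover_hole0 and housing_hole0 below 0.006 m and horizontal distance between cover_hole1 and housing_hole1 below 0.006 m and horizontal distance between cover_hole2 and housing_hole2 below 0.006 m), for 0.1 s.
At the end, for the whole second after the job is handed in: The gripper alone holds the three-eared cover at rest, 3 to 10 mm above the housing's face and not touching it, level within 0.05 rad, each of its three holes within 3 mm (horizontally) of its threaded hole; the four-eared cover is within 30 mm of where it lay (contact force between the fingers and cover above 2 N and contact force between cover and housing below 0.1 N and z of cover_under in the frame of housing_face between 0.003 and 0.01 m and horizontal distance between cover_hole0 and housing_hole0 below 0.003 m and horizontal distance between cover_hole1 and housing_hole1 below 0.003 m and horizontal distance between cover_hole2 and housing_hole2 below 0.003 m and angle between cover_under's own z axis and vertical below 0.05 rad and linear speed of cover below 0.01 m/s and distance of other_cover_lug from where it was at the start of the episode below 0.03 m); the arm keeps its last pose, push and grip.
It fails at once if the cover is pressed hard on the housing (over 40 N) (contact force between cover and housing above 40 N).
It fails at once if the four-eared cover is moved more than 30 mm (distance of other_cover_lug from where it was at the start of the episode above 0.03 m).
It also fails if it takes over 40 s, if anything falls off the work surface, if the arm or the gripper's body presses on something with over 40 N, if the wrist force passes 120 N, or if a joint passes its speed limit or range.

### The arm

A 6-joint arm with a two-finger parallel gripper is mounted at the origin on a cart in front of the work surface, level with it; the furniture and walls round the work are solid. World frame = base frame: x ahead of the robot, y to its left, z up, the work surface at z = 0. Lengths are in mm, angles in degrees, forces in N, time in s.
With the tool pointing down it reaches from about 350 to 925 mm from the base axis. Payload 6.4 kg.
Tool frame: the origin (TCP) lies where the fingers leave the gripper's body, on its centre line; the fingertips stand 73 mm ahead of it and the grasp point (between the pads) lies 54 mm ahead of it (bot.grip_depth is the z of the grasp point in the tool frame, in mm); z points along the fingers, y is the line along which they close (so a half turn about z gives the same grasp; the last joint's range is limited). The gripper opens to 85 mm and grips with 20 to 120 N. Pads are 22 mm wide; open, the fingers measure 114 mm over their backs; the gripper's body (76 mm by 85 mm) begins 54 mm behind the grasp point. The pads swing forward as they close: fully open they stand 13 mm farther back than shut.
Start: joints at [56.774, 14.043, 89.255, -0, 76.702, -9.975], TCP at [256.589, 597.224, 303.89] pointing down, gripper open.
Joint ranges: [-179.41, 179.41], [-58.25, 129.5], [7.25, 145.43], [-54.29, 234.29], [11.92, 165.04], [-157.13, 157.13]. Speed limits (degrees/s): [147.25, 147.25, 180, 180, 180, 180].

### API

Orientations are given as [roll, pitch, yaw] about the fixed x, y, z axes, in that order (R = Rz(yaw) Ry(pitch) Rx(roll)).
In Python, from rig import bot gives the robot as it stands.
- The arm moves only by the tool drive_tool, never from a script. Its argument "increments" is a list of rows, each a list of 3 entries, a list of its own where there are three numbers: the opening, from 0 (shut) to 1 (fully open), then the shift along the tool's x, y, z in cm, then the turn, a rotation vector about the tool's x, y, z in degrees. A call has 1 to 8 rows; each row shifts and turns the commanded pose from where the row before left it, along the tool's axes as they then stand; what a row does not reach is not made up. A row lasts 1/12 s, in which the tool goes at most 41.7 mm and 7.16 degrees, less where a joint would pass 70% of its speed; a pose out of reach is approached as far as the arm can. A call with a gripper value outside its range is refused whole. The fingers move at their own pace and stop on an object; "force" is the grip in N (left out, the last holds). Time passes only in rows, so rows that do not move let the fingers close. It gives the time, the measured TCP pose, the force, the opening and the grip force at its end, in the units of the state.
- bot.get_obs(): the state, without advancing time (a new reading comes with each control period).
- bot.capture(name): name is "scene" or "top" or "wrist"; returns (picture, depth): 384x512x3 uint8, red, green, blue; 384x512 float32, mm along the optical axis (not along the pixel's ray), 0 where there is no reading.
- bot.get_calibration(name): a dict with "fovy" (degrees; the focal length in pixels is half the picture's height over the tangent of half this angle, whatever the lens; pixels are square), "cx", "cy" (the principal point, pixels), "position" and "rotation" of the camera in the world. Camera axes: x right, y down, z forward; pixel columns grow to the right and rows downward; lengths in mm; the calibration is good to about 2 mm. A picture is of the moment at which its call begins: read the wrist's pose just before it. get_calibration takes no time and is no camera call; for the wrist camera it gives the pose at the moment of the call.
- bot.hand_in(): hands the job in; it is judged then, once.
Trained networks look in the newest picture that a camera, given by its name, has taken for a name from the list of things; names that differ only in an ending like _2 or _b are one class to them, and where a whole thing is asked for, a point or a joint stands for the part that bears it (a point fixed in the world has none). Each returns a list of dicts, best first, with "conf" (0 to 1); they miss things now and then, are a little off and sometimes report something else, mostly with a low value. They report only what shows in the picture. A call takes as long as a camera call.
- bot.boxes_of(camera, query): "uv" ([column, row] in pixels, amid what is visible of it).
- bot.silhouettes(camera, query): "region" (384x512 bool, what is visible of it) and "uv" ([column, row] in pixels, amid what is visible of it).
The state is a dict: "time_s": time; "joint_pos": joint angles; "joint_velocities": joint speeds; "effort": joint torques, N m; "position": TCP position; "ee_rot": TCP orientation; "ft_force": force on the tool from outside, world axes, zero at the start; "ft_torque": the same for the moment, N m; "finger_gap": finger opening in mm; "finger_force": force on a finger pad.
Only numpy, scipy, OpenCV 4.12 (cv2) and the standard library are available. Lean on these libraries where they do the work, as an engineer would, in place of code of your own. Each camera call takes 0.05 s, during which the arm holds its last target. There are 200 camera calls.

## Working session

There is one attempt and no reset: what is moved stays moved. The work goes in short steps, Python scripts to look and compute and a tool call to move; the robot and the scene stay as the last step left them, time stands still between calls to the robot, and variables do not carry over. Pictures are saved under pics/ and viewed, at most 10 in all, crops included, and the job is handed in when it is done.

Besides the shell and the picture viewer there is one more tool, called after "Emit:" by a JSON object that holds its "api" and its "payload", one argument or row to a line. drive_tool: Moves the arm, as the interface text tells. Its arguments: {"type":"object","properties":{"increments":{"type":"array","items":{"type":"array"}},"force":{"type":"number"}},"required":["increments"]}

```bash
mkdir -p pics; cat > h.py <<'E'
import numpy as np, cv2
from rig import bot
from scipy.spatial.transform import Rotation as R
def cap(n):
    c=bot.get_calibration(n); p,d=bot.capture(n)
    return c,p,d
def rot(c):
    r=np.array(c["rotation"],float)
    return r if r.shape==(3,3) else R.from_euler('xyz',r,degrees=True).as_matrix()
def cloud(c,d):
    f=192/np.tan(np.radians(c["fovy"])/2)
    v,u=np.mgrid[:384,:512]
    P=np.stack([(u-c["cx"])/f*d,(v-c["cy"])/f*d,d],-1)
    return P@rot(c).T+np.array(c["position"])
E
python3 - <<'E'
from h import *
ims=[]
for n in("top","scene"):
    c,p,d=cap(n); print(n,c); W=cloud(c,d)
    im=p[:,:,::-1].copy()
    for q in("cover_lug","cover_under","other_cover_lug","housing_face","cover_hole0","cover_hole1","cover_hole2","housing_hole0","housing_hole1","housing_hole2"):
        for b in bot.boxes_of(n,q)[:2]:
            u,v=map(int,np.round(b["uv"])); print(q,b["uv"],round(b["conf"],2),W[v,u].round(0) if d[v,u]>0 else None)
            cv2.circle(im,(u,v),2,(0,0,255),-1)
    cv2.imwrite(f"pics/{n}0.png",im)
    np.savez(n,p=p,d=d,W=W)
E
```

```text
top {'fovy': 44.66742831750589, 'cx': 254.77929949312934, 'cy': 194.9034699933623, 'position': array([-125.37065291, -212.44323217, 1035.95925968]), 'rotation': array([-143.51602361,    0.57712416,  -66.54634203])}
cover_lug [342.4, 242.2] 0.83 [ 491. -166.   51.]
cover_under [339.6, 244.0] 0.65 [ 493. -162.   36.]
other_cover_lug [185.2, 196.2] 0.85 [484. 269.  18.]
housing_face [270.8, 218.7] 0.91 [496.  23.  35.]
housing_face [342.1, 242.1] 0.69 [ 491. -166.   51.]
cover_hole0 [341.9, 242.3] 0.68 [ 491. -166.   51.]
cover_hole1 [341.9, 242.3] 0.68 [ 491. -166.   51.]
cover_hole2 [341.9, 242.3] 0.68 [ 491. -166.   51.]
housing_hole0 [272.1, 215.2] 0.78 [507.  24.  37.]
housing_hole0 [341.3, 242.1] 0.73 [ 492. -163.   48.]
housing_hole1 [272.1, 215.2] 0.78 [507.  24.  37.]
housing_hole1 [341.3, 242.1] 0.73 [ 492. -163.   48.]
housing_hole2 [272.1, 215.2] 0.78 [507.  24.  37.]
housing_hole2 [341.3, 242.1] 0.73 [ 492. -163.   48.]
scene {'fovy': 46.406926447424745, 'cx': 257.2202767491464, 'cy': 188.90360332307156, 'position': array([  49.57355076, -670.45668711,  808.69297645]), 'rotation': array([-129.93820291,   -0.62443199,  -29.85671036])}
cover_lug [321.3, 271.3] 0.82 [ 515. -171.    8.]
cover_under [319.6, 269.4] 0.57 [ 514. -167.   13.]
housing_face [274.3, 210.5] 0.64 [510.  29.  40.]
cover_hole0 [317.6, 271.3] 0.67 [ 505. -171.   15.]
cover_hole1 [317.6, 271.3] 0.67 [ 505. -171.   15.]
cover_hole2 [317.6, 271.3] 0.67 [ 505. -171.   15.]
housing_hole0 [273.9, 211.4] 0.9 [508.  26.  39.]
housing_hole1 [273.9, 211.4] 0.9 [508.  26.  39.]
housing_hole2 [273.9, 211.4] 0.9 [508.  26.  39.]
```

```bash
python3 - <<'E'
from h import *
a=cv2.imread("pics/top0.png")[140:300,130:410]
b=cv2.imread("pics/scene0.png")[140:320,170:380]
a=cv2.resize(np.load("top.npz")["p"][150:290,150:390,::-1],None,fx=3.2,fy=3.2,interpolation=2)
cv2.imwrite("pics/top1.png",a)
print(bot.get_calibration("wrist"),bot.get_obs()["position"],bot.get_obs()["ee_rot"])
# lug top points
z=np.load("top.npz");W=z["W"]
m=(W[...,2]>40)&(W[...,2]<60)&(abs(W[...,0]-500)<70)&(abs(W[...,1]+165)<70)
P=W[m];print(len(P),P.mean(0),np.linalg.svd(P[:,:2]-P[:,:2].mean(0))[2])
E
```

```text
{'fovy': 59.324936804633275, 'cx': 255.04537631149034, 'cy': 189.7206562867516, 'position': array([191.92571485, 625.36229705, 374.42509636]), 'rotation': array([1.63761139e+02, 6.00334115e-03, 6.67148123e+01])} [256.59101854 597.22670159 303.8909307 ] [ 1.79999240e+02 -8.91899233e-04  1.56749502e+02]
114 [ 508.85635015 -163.10156351   49.93202813] [[-0.93805513 -0.34648604]
 [ 0.34648604 -0.93805513]]
```

View pics/top1.png

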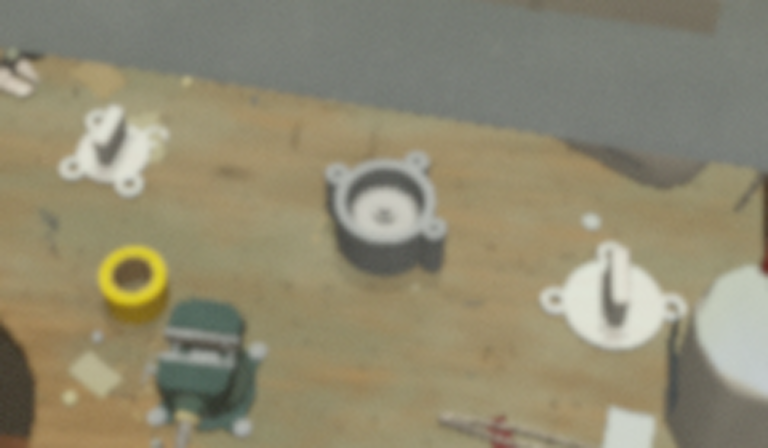

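The crop shows the four-eared cover left at (110,150), the housing at (385,200) with its middle boss at (417,160), and the three-eared cover right at (612,300), hole 0 upward. A grey bucket stands close to its right.

```bash
python3 - <<'E'
from h import *
a=np.radians(20); X=np.array([np.cos(a),np.sin(a)]); Y=np.array([-X[1],X[0]])
for n in("top","scene"):
    W=np.load(n+".npz")["W"]; d=np.load(n+".npz")["d"]
    m=(d>0)&(W[...,0]>250)&(W[...,0]<750)&(W[...,1]>-420)&(W[...,1]<-130)&(W[...,2]>15)
    P=W[m]; r=(P[:,:2]-[505,-165]); q=np.c_[r@X,r@Y,P[:,2]]
    q=q[np.hypot(q[:,0],q[:,1])>62]
    q=q[np.argsort(np.hypot(q[:,0],q[:,1]))]
    print(n,len(q),q[:400:25].round(), "max z",q[:,2].max() if len(q) else 0)
    q=q[q[:,2]>40]; print(q[:300:30].round())
    big=(d>0)&(W[...,2]>100)&(W[...,0]>150)&(W[...,0]<800)&(abs(W[...,1])<650)
    Q=W[big]; print(len(Q)); 
    if len(Q): print(np.percentile(Q,[0,50,100],axis=0).round())
E
```

```text
top 17490 [[ -94.   -5.  516.]
 [-112.   35.  580.]
 [-120.   10.  538.]
 [-119.   28.  581.]
 [-123.    7.  539.]
 [-116.   44.  581.]
 [ 115.  -48.   39.]
 [ 124.  -23.   38.]
 [-121.   38.  582.]
 [ 126.  -17.   26.]
 [-113.   61.  582.]
 [-117.   54.  582.]
 [ 128.  -19.   45.]
 [-130.   11.  544.]
 [ 117.  -60.   32.]
 [ 119.  -59.   20.]] max z 827.8268489478244
[[ -94.   -5.  516.]
 [-111.   41.  581.]
 [-113.   47.  582.]
 [-116.   43.  581.]
 [ 117.  -45.   45.]
 [-120.   39.  582.]
 [-115.   57.  581.]
 [-123.   41.  582.]
 [-130.   13.  544.]
 [-124.   47.  583.]]
58389
[[ 164. -499.  100.]
 [ 281.   -7.  567.]
 [ 800.  626.  828.]]
scene 18153 [[ -96.  -17.  515.]
 [-104.  -17.  510.]
 [-109.  -15.  509.]
 [-112.  -14.  508.]
 [-115.  -15.  513.]
 [-114.   32.  577.]
 [ 116.  -30.   28.]
 [-120.  -15.  524.]
 [ 116.  -39.   41.]
 [-123.  -13.  520.]
 [ 118.  -37.   42.]
 [-124.  -13.  529.]
 [ 117.  -44.   41.]
 [-124.  -13.  517.]
 [ 122.  -30.   41.]
 [ 118.  -44.   34.]] max z 670.5452913479111
[[ -96.  -17.  515.]
 [-105.  -17.  514.]
 [-110.  -14.  507.]
 [-114.  -14.  523.]
 [-117.  -13.  531.]
 [-120.  -13.  520.]
 [-121.  -12.  505.]
 [ 120.  -29.   52.]
 [-117.   42.  582.]
 [ 120.  -33.   74.]]
30396
[[ 170. -555.  100.]
 [ 289. -175.  518.]
 [ 800.  649.  671.]]
```

```bash
python3 - <<'E'
from h import *
Ps=[]
for n in("top","scene"):
    z=np.load(n+".npz"); Ps.append(z["W"][z["d"]>0])
P=np.concatenate(Ps)
for lo,hi in((60,300),(300,480),(480,900)):
    Q=P[(P[:,2]>lo)&(P[:,2]<hi)]
    H=np.histogram2d(Q[:,0],Q[:,1],bins=[range(100,851,50),range(-500,751,50)])[0]
    print(lo,hi,"rows x=100.., cols y=-500..")
    for i,r in enumerate(H): print(100+50*i,''.join('#' if v>3 else '.' for v in r))
E
```

```text
60 300 rows x=100.., cols y=-500..
100 .........##..............
150 .........................
200 ....##.....#........##...
250 ....##.....##........##..
300 ...........##............
350 ...........##............
400 .........................
450 ..##.....................
500 ####.....................
550 #####....................
600 #####.###................
650 ####.#####...............
700 .....#####.............##
750 ......####..#####..#.####
800 ##.......################
300 480 rows x=100.., cols y=-500..
100 .....................#...
150 ...................#.....
200 ....##..............###..
250 ....##...............###.
300 ....##...................
350 .........................
400 .........................
450 .........................
500 ..................#......
550 .................###.....
600 .................###.....
650 .................###.....
700 ..................##.....
750 .............####.##..#.#
800 ...........############..
480 900 rows x=100.., cols y=-500..
100 .........................
150 .............#####.#.....
200 ....#...##########.......
250 ....##############.......
300 ....############.........
350 .....#######.............
400 .....##..................
450 .........................
500 .........................
550 .........................
600 .........................
650 .........................
700 .........................
750 .........................
800 .........................
```

View pics/scene0.png

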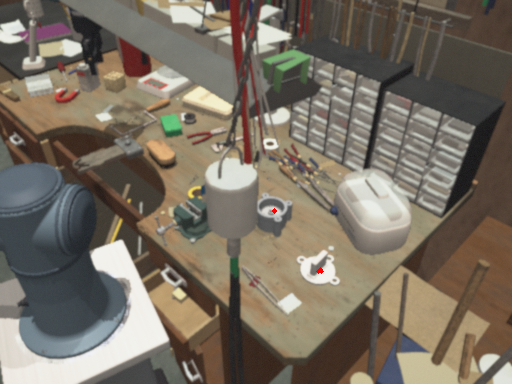

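View pics/top0.png

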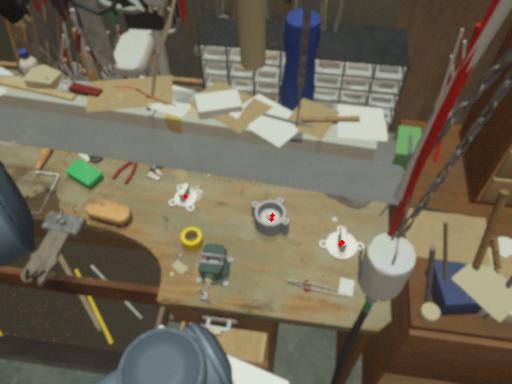

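```bash
python3 - <<'E'
from h import *
print([a for a in dir(bot) if a[0]!='_'])
for n in("top","scene"):
    z=np.load(n+".npz"); P=z["W"][z["d"]>0]
    Q=P[(P[:,2]>440)&(P[:,0]>-200)&(P[:,0]<500)]
    print(n)
    for y in range(-300,500,75):
        s=Q[abs(Q[:,1]-y)<6]
        if len(s)>3: print(y,len(s),np.percentile(s[:,[0,2]],[0,10,50,90,100],axis=0).round().tolist())
z=np.load("scene.npz"); W=z["W"];d=z["d"]
for u,v in((232,200),(232,245),(236,330),(245,60),(150,60),(60,25),(40,190),(70,310),(230,100),(280,110),(300,95),(110,155)): print((u,v),W[v,u].round())
z=np.load("top.npz"); W=z["W"]
for u,v in((390,265),(390,240),(100,125),(300,165),(380,170),(305,50),(250,40),(10,200),(50,245),(170,365),(240,365),(330,120)): print((u,v),W[v,u].round())
E
```

```text
['IKError', 'boxes_of', 'capture', 'get_calibration', 'get_obs', 'grip_depth', 'hand_in', 'silhouettes']
top
-225 1010 [[229.0, 440.0], [250.0, 447.0], [308.0, 545.0], [359.0, 573.0], [381.0, 588.0]]
-150 836 [[261.0, 525.0], [273.0, 532.0], [314.0, 561.0], [359.0, 590.0], [383.0, 592.0]]
-75 2213 [[245.0, 525.0], [272.0, 543.0], [318.0, 622.0], [377.0, 724.0], [396.0, 760.0]]
0 1550 [[230.0, 524.0], [254.0, 538.0], [350.0, 629.0], [357.0, 707.0], [372.0, 723.0]]
75 2148 [[-33.0, 524.0], [-22.0, 543.0], [0.0, 674.0], [274.0, 705.0], [333.0, 718.0]]
150 966 [[200.0, 524.0], [216.0, 534.0], [260.0, 587.0], [323.0, 693.0], [326.0, 708.0]]
225 1023 [[186.0, 524.0], [204.0, 535.0], [268.0, 590.0], [325.0, 681.0], [328.0, 704.0]]
300 661 [[169.0, 525.0], [181.0, 531.0], [224.0, 561.0], [259.0, 597.0], [271.0, 706.0]]
375 28 [[241.0, 579.0], [243.0, 580.0], [249.0, 581.0], [252.0, 582.0], [254.0, 582.0]]
scene
-225 1569 [[230.0, 446.0], [301.0, 508.0], [356.0, 538.0], [381.0, 573.0], [404.0, 604.0]]
-150 321 [[260.0, 522.0], [268.0, 530.0], [294.0, 543.0], [362.0, 584.0], [382.0, 592.0]]
-7
[... 522 characters left out ...]
0]]
(232, 200) [ 239. -283.  430.]
(232, 245) [ 248. -261.  320.]
(236, 330) [ 257. -247.   72.]
(245, 60) [ 266. -271.  608.]
(150, 60) [ 535. 1023.   47.]
(60, 25) [ 309. 1673.   19.]
(40, 190) [ 26. -39. 354.]
(70, 310) [ -0. -66.  90.]
(230, 100) [ 277. -210.  528.]
(280, 110) [802. 466.  26.]
(300, 95) [ 378. -223.  515.]
(110, 155) [220. 498.  18.]
(390, 265) [ 232. -257.  449.]
(390, 240) [ 273. -248.  449.]
(100, 125) [231. 195. 549.]
(300, 165) [280. -99. 541.]
(380, 170) [ 309. -203.  547.]
(305, 50) [318. -80. 698.]
(250, 40) [350.   5. 667.]
(10, 200) [  8.  82. 707.]
(50, 245) [215. 511.  17.]
(170, 365) [  8. -16. 359.]
(240, 365) [139. -51.  -1.]
(330, 120) [ 330. -120.  589.]
```

The overhead shelf at about z 524–600 and x 170–400 may be in the arm's way. I'll make small moves to identify the link lengths before sweeping.

Emit:
{"api": "drive_tool", "payload": {
  "increments": [
    [1,[0,0,3],[0,0,0]],
    [1,[0,0,3],[0,0,0]],
    [1,[0,0,0],[0,0,0]]
  ]
}}

```text
time_s: 1.35
position: [254.9, 594.6, 237.1]
ee_rot: [-179.3, -0.1, 156.7]
ft_force: [-2.0, 0.3, -1.0]
finger_gap: 85.4
finger_force: 0.0
```

```bash
python3 -c "
from rig import bot
o=bot.get_obs();print(o['time_s'],o['joint_pos'],o['position'],o['ee_rot'],o['effort'])"
```

```text
1.35 [ 5.67674308e+01  1.75313632e+01  9.22836557e+01 -1.76115451e-03
  7.08449356e+01 -9.97496168e+00] [254.94541178 594.56478393 237.11842814] [-1.79349734e+02 -1.12681583e-01  1.56742341e+02] [-2.49832626e-01 -5.01581240e+01 -3.74950969e+01  7.70561455e-03
 -6.10784311e-01 -3.06535401e-05]
```

Emit:
{"api": "drive_tool", "payload": {
  "increments": [
    [1,[0,-4,0],[0,0,-7]],
    [1,[0,-4,0],[0,0,-7]],
    [1,[0,0,0],[7,0,0]],
    [1,[0,0,0],[0,0,0]]
  ]
}}

```text
time_s: 1.68
position: [227.7, 519.2, 242.7]
ee_rot: [-172.6, -0.1, 170.8]
ft_force: [0.8, 2.1, 0.5]
finger_gap: 85.1
finger_force: 0.0
```

```bash
python3 -c "
from rig import bot
o=bot.get_obs();print(o['time_s'],o['joint_pos'],o['position'],o['ee_rot'])"
```

```text
1.6833 [ 55.84962118   9.71190889 101.15392229  -3.09917653  75.87550077
 -23.97353841] [227.66271795 519.24133322 242.72576804] [-1.72640652e+02 -9.57394694e-02  1.70750515e+02]
```

Emit:
{"api": "drive_tool", "payload": {
  "increments": [
    [1,[0,0,0],[-7,0,0]],
    [1,[0,0,0],[0,0,0]]
  ]
}}

```text
time_s: 1.85
position: [230.3, 522.9, 246.1]
ee_rot: [179.6, 0.1, 170.7]
ft_force: [-0.6, -0.7, -0.2]
finger_gap: 85.6
finger_force: 0.0
```

```bash
python3 -c "
from rig import bot
o=bot.get_obs();print(o['time_s'],o['joint_pos'],o['position'],o['ee_rot'])"
```

```text
1.85 [ 5.48340035e+01  6.82691027e+00  1.03830414e+02  1.03231653e-01
  6.89340896e+01 -2.59239562e+01] [230.27396931 522.87993952 246.12447335] [1.79590326e+02 9.17350176e-02 1.70720869e+02]
```

```bash
cat > kin.py <<'E'
import numpy as np
J=np.radians([[56.774,14.043,89.255,0,76.702,-9.975],[56.767,17.5314,92.2837,0,70.845,-9.975],[55.8496,9.7119,101.1539,-3.1,75.8755,-23.97],[54.834,6.8269,103.8304,.1,68.934,-25.92]])
P=np.array([[256.589,597.224,303.89],[254.945,594.565,237.118],[227.663,519.241,242.726],[230.274,522.88,246.124]])
A=[];b=[];S=[]
for q,p in zip(J,P):
    c,s=np.cos(q[0]),np.sin(q[0]); r=c*p[0]+s*p[1]; S.append(-s*p[0]+c*p[1])
    a=q[1]+q[2]; f=a+q[4]
    A+=[[np.sin(q[1]),np.sin(a),0,np.sin(f)],[np.cos(q[1]),np.cos(a),1,np.cos(f)]]; b+=[r,p[2]]
x,res,rk,sv=np.linalg.lstsq(np.array(A),np.array(b),rcond=None)
if __name__=="__main__": print(S,x,np.array(A)@x-b,sv)
E
python3 kin.py
```

```text
[np.float64(112.60389775578435), np.float64(112.59998004817169), np.float64(103.07850271524552), np.float64(112.90537093234326)] [433.88122553 544.30118388 216.10816637 208.38752843] [-5.19532432 -0.45301151  3.32596945 -0.16562918 -0.17346295  0.22904228
  2.29531298  0.38959842] [3.49549219 1.9390377  0.13459911 0.05958381]
```

```bash
python3 - <<'E'
from h import *
c,p,d=cap("top"); W=cloud(c,d); np.savez("top2",p=p,d=d,W=W)
c2,p2,d2=cap("wrist"); W2=cloud(c2,d2)
cv2.imwrite("pics/m2.png",np.hstack([p[:,:300,::-1],p2[:,:,::-1]])[:, :800])
d0=np.load("top.npz")["d"]; ch=(abs(d-d0)>30)&(d>0)
P=W[ch]; print(ch.sum()); 
if ch.sum(): print(np.percentile(P,[1,25,50,75,99],axis=0).round())
for u,v in((0,100),(0,120),(0,140),(10,200),(10,170),(0,210),(20,230)): print(u,v,W[v,u].round(),d[v,u])
m2=(d2>0)&(W2[...,2]>60); print(m2.sum(), W2[m2].min(0),W2[m2].max(0)) if m2.any() else 0
E
```

```text
6002
[[ -63. -443. -222.]
 [ -39.   31.  325.]
 [ -19.   39.  687.]
 [ 215.  230.  712.]
 [ 913.  670.  736.]]
0 100 [211. 360. 556.] 708.2987
0 120 [188. 349. 539.] 706.2682
0 140 [164. 336. 524.] 702.5725
10 200 [ -0.  65. 727.] 384.073
10 170 [226. 486. 313.] 942.05695
0 210 [-15.  56. 736.] 366.3892
20 230 [-19.  41. 722.] 372.2907
35557 [206.05508199 452.74921664 185.95968499] [253.0037959  596.43724354 267.88520591]
```

View pics/m2.png

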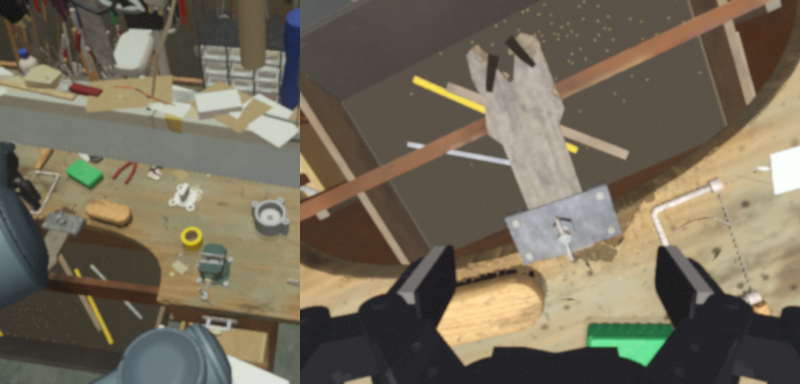

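The left half shows the elbow at (20,230) and the grey shelf along rows 80–170. The right half shows the wrist view over the clamp on the bench. The forearm may meet the shelf, so I'll swing slowly and watch the joint torques.

Emit:
{"api": "drive_tool", "payload": {
  "increments": [
    [1,[-0.39,-0.1,0],[0,0,0]],
    [1,[-0.39,-0.1,0],[0,0,0]],
    [1,[-0.39,-0.1,0],[0,0,0]],
    [1,[-0.39,-0.1,0],[0,0,0]],
    [1,[-0.29,-0.08,0],[0,0,0]],
    [1,[-0.29,-0.08,0],[0,0,0]],
    [1,[0,0,0],[0,0,0]]
  ]
}}

```text
time_s: 2.53
position: [250.4, 512.9, 243.8]
ee_rot: [-180.0, 0.0, 170.7]
ft_force: [0.8, 0.8, 0.1]
finger_gap: 85.4
finger_force: 0.0
```

```bash
cat > st.py <<'E'
from h import *
o=bot.get_obs(); print(o['time_s'],np.round(o['joint_pos'],2),np.round(o['effort'],2),np.round(o['joint_velocities'],2))
E
python3 - <<'E'
from st import *
c,p,d=cap("top"); W=cloud(c,d)
d0=np.load("top.npz")["d"]; ch=(abs(d-d0)>25)&(d>0)&(d0>0); ch[250:]=0
P=W[ch]; r,h=[],[]
q1=np.radians(o['joint_pos'][0]); R_=np.c_[P[:,0]*np.cos(q1)+P[:,1]*np.sin(q1),-P[:,0]*np.sin(q1)+P[:,1]*np.cos(q1),P[:,2]]
for a in range(-100,650,50):
    s=R_[(R_[:,0]>a)&(R_[:,0]<a+50)&(R_[:,2]>250)]
    if len(s)>5: print(a,len(s),s[:,1].min().round(),s[:,1].max().round(),s[:,2].min().round(),s[:,2].max().round())
E
```

```text
2.5333 [ 5.260e+01  7.080e+00  1.038e+02 -1.000e-02  6.912e+01 -2.811e+01] [-1.200e-01 -3.597e+01 -3.079e+01 -2.000e-02  0.000e+00 -4.000e-02] [ 0.57 -0.22  0.2   0.4   0.02  0.43]
0 1811 33.0 57.0 665.0 741.0
50 357 33.0 43.0 665.0 737.0
150 50 60.0 63.0 602.0 636.0
200 199 60.0 65.0 564.0 622.0
250 190 60.0 66.0 535.0 599.0
300 135 60.0 66.0 514.0 574.0
350 22 61.0 64.0 488.0 527.0
400 30 57.0 70.0 432.0 452.0
450 128 69.0 94.0 251.0 292.0
500 662 67.0 122.0 250.0 362.0
550 20 73.0 87.0 274.0 336.0
```

Emit:
{"api": "drive_tool", "payload": {
  "increments": [
    [1,[-0.2,-0.05,0],[0,0,0]],
    [1,[-0.2,-0.05,0],[0,0,0]],
    [1,[-0.2,-0.05,0],[0,0,0]],
    [1,[-0.2,-0.05,0],[0,0,0]],
    [1,[-0.2,-0.05,0],[0,0,0]],
    [1,[-0.2,-0.05,0],[0,0,0]],
    [1,[-0.2,-0.05,0],[0,0,0]]
  ]
}}

```text
time_s: 3.17
position: [263.3, 507.3, 243.9]
ee_rot: [180.0, -0.0, 170.7]
ft_force: [0.2, 0.9, 0.4]
finger_gap: 85.3
finger_force: 0.0
```

```bash
python3 st.py
```

```text
3.1667 [ 51.21   7.18 103.69   0.    69.13 -29.54] [  0.23 -36.13 -30.78  -0.     0.     0.04] [-2.43  0.38 -0.25  0.    0.05 -2.47]
```

Emit:
{"api": "drive_tool", "payload": {
  "increments": [
    [1,[-0.2,-0.05,0],[0,0,0]],
    [1,[-0.2,-0.05,0],[0,0,0]],
    [1,[-0.2,-0.05,0],[0,0,0]],
    [1,[-0.2,-0.05,0],[0,0,0]],
    [1,[-0.2,-0.05,0],[0,0,0]],
    [1,[-0.2,-0.05,0],[0,0,0]],
    [1,[-0.2,-0.05,0],[0,0,0]]
  ]
}}

```text
time_s: 3.75
position: [276.5, 501.6, 243.9]
ee_rot: [-180.0, -0.0, 170.7]
ft_force: [0.5, 0.2, 0.3]
finger_gap: 85.6
finger_force: 0.0
```

```bash
python3 st.py
```

```text
3.75 [ 49.8    7.34 103.52  -0.    69.15 -30.95] [ 2.200e-01 -3.626e+01 -3.078e+01 -0.000e+00  0.000e+00  3.000e-02] [-2.42  0.36 -0.41  0.03  0.01 -2.44]
```

Emit:
{"api": "drive_tool", "payload": {
  "increments": [
    [1,[-0.4,-0.1,0],[0,0,0]],
    [1,[-0.4,-0.1,0],[0,0,0]],
    [1,[-0.4,-0.1,0],[0,0,0]],
    [1,[-0.4,-0.1,0],[0,0,0]],
    [1,[-0.4,-0.1,0],[0,0,0]],
    [1,[-0.4,-0.1,0],[0,0,0]],
    [1,[-0.4,-0.1,0],[0,0,0]],
    [1,[-0.4,-0.1,0],[0,0,0]]
  ]
}}

```text
time_s: 4.42
position: [307.1, 488.5, 243.9]
ee_rot: [-180.0, 0.0, 170.7]
ft_force: [-0.4, -0.8, -0.1]
finger_gap: 85.4
finger_force: 0.0
```

```bash
python3 st.py
```

```text
4.4167 [ 46.59   7.89 102.91  -0.    69.2  -34.15] [  0.41 -36.74 -30.76  -0.    -0.     0.07] [-4.76  0.95 -1.11 -0.03  0.18 -4.66]
```

Emit:
{"api": "drive_tool", "payload": {
  "increments": [
    [1,[-0.6,-0.15,0],[0,0,0]],
    [1,[-0.6,-0.15,0],[0,0,0]],
    [1,[-0.6,-0.15,0],[0,0,0]],
    [1,[-0.6,-0.15,0],[0,0,0]],
    [1,[-0.6,-0.15,0],[0,0,0]],
    [1,[-0.6,-0.15,0],[0,0,0]],
    [1,[-0.6,-0.15,0],[0,0,0]],
    [1,[-0.6,-0.15,0],[0,0,0]]
  ]
}}

```text
time_s: 5.08
position: [352.7, 468.8, 243.9]
ee_rot: [-180.0, -0.0, 170.7]
ft_force: [-0.2, 0.0, -0.0]
finger_gap: 85.1
finger_force: 0.0
```

```bash
python3 - <<'E'
from st import *
c,p,d=cap("top"); cv2.imwrite("pics/t3.png",p[:,:,::-1])
E
```

```text
5.0833 [ 41.98   9.16 101.48  -0.    69.36 -38.76] [  0.58 -37.84 -30.73  -0.    -0.     0.1 ] [-6.72  2.29 -2.56 -0.02  0.26 -6.7 ]
```

View pics/t3.png

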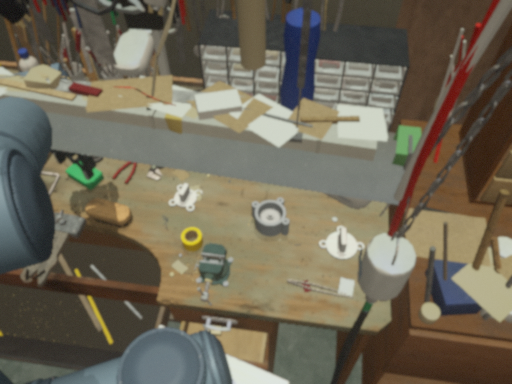

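The elbow now overlaps the shelf at (20,130) with no torque change, so the shelf doesn't obstruct the arm. The next move goes over the housing.

Emit:
{"api": "drive_tool", "payload": {
  "increments": [
    [1,[-1.0,-2.0,0],[0,0,0]],
    [1,[-1.6,-2.95,0],[0,0,0]],
    [1,[-1.6,-2.95,0],[0,0,0]],
    [1,[-1.6,-2.95,0],[0,0,0]],
    [1,[-1.6,-2.95,0],[0,0,0]],
    [1,[-1.6,-2.95,0],[0,0,0]],
    [1,[-1.6,-2.95,0],[0,0,0]],
    [1,[-1.6,-2.95,0],[0,0,0]]
  ]
}}

```text
time_s: 5.8
position: [436.4, 224.4, 244.1]
ee_rot: [180.0, 0.0, 170.8]
ft_force: [0.2, 0.1, 0.4]
finger_gap: 85.3
finger_force: 0.0
```

Emit:
{"api": "drive_tool", "payload": {
  "increments": [
    [1,[-1.6,-2.95,0],[0,0,0]],
    [1,[-1.6,-2.95,0],[0,0,0]],
    [1,[-1.6,-2.95,0],[0,0,0]],
    [1,[-1.6,-2.95,0],[0,0,0]],
    [1,[-1.6,-2.95,0],[0,0,0]],
    [1,[-1.6,-2.95,0],[0,0,0]],
    [1,[-1.0,-1.0,0],[0,0,0]],
    [1,[0,0,0],[0,0,0]]
  ]
}}

```text
time_s: 6.47
position: [512.0, 22.0, 244.3]
ee_rot: [-180.0, 0.1, 170.5]
ft_force: [0.3, -0.2, -0.3]
finger_gap: 85.5
finger_force: 0.0
```

Emit:
{"api": "drive_tool", "payload": {
  "increments": [
    [1,[0,0,0],[0,0,0]]
  ]
}}

```text
time_s: 6.55
position: [510.8, 24.3, 243.8]
ee_rot: [180.0, -0.0, 170.7]
ft_force: [-0.7, 0.3, 0.8]
finger_gap: 85.4
finger_force: 0.0
```

```bash
python3 - <<'E'
from st import *
print(o["position"],o["ee_rot"])
c,p,d=cap("wrist"); print(c); W=cloud(c,d); np.savez("wh",p=p,d=d,W=W,pos=c["position"],rot=c["rotation"],tp=o["position"],tr=o["ee_rot"])
cv2.imwrite("pics/wh.png",p[:,:,::-1])
s=bot.silhouettes("wrist","housing_face")[0]; m=s["region"]; print(s["conf"],s["uv"],m.sum())
Q=W[m&(d>0)]; h=np.histogram(Q[:,2],bins=range(0,80,2)); print(h[0],h[1][:-1])
E
```

```text
6.55 [-1.0010e+01 -1.0000e+00  1.1224e+02  3.0000e-02  6.8790e+01 -9.0710e+01] [-1.230e+00 -2.972e+01 -3.128e+01 -5.000e-02 -5.000e-02 -2.000e-02] [ 1.89 -0.7   1.11 -0.02  0.13 -0.02]
[510.75614537  24.26563402 243.82050956] [ 1.79970322e+02 -3.04268442e-02  1.70683919e+02]
{'fovy': 59.324936804633275, 'cx': 255.04537631149034, 'cy': 189.7206562867516, 'position': array([441.30163337,  35.84515913, 314.37758233]), 'rotation': array([ 1.63794351e+02, -1.93116111e-02,  8.06489393e+01])}
0.89 [261.4, 170.3] 9433
[  85   15   12   16   18   14   51  423  111   53   55   68   98  124
  116  314 2217  247  103  345  230  106  122  241  134  125  603 3116
  202    0    0    0    0    0    0    0    0    0    0] [ 0  2  4  6  8 10 12 14 16 18 20 22 24 26 28 30 32 34 36 38 40 42 44 46
 48 50 52 54 56 58 60 62 64 66 68 70 72 74 76]
```

View pics/wh.png

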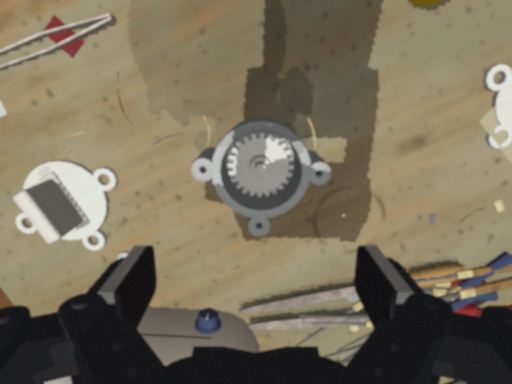

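The wrist view shows the housing at (260,170), with bosses at (203,169), (319,173) and the middle one at (258,226). The three-eared cover is at left (65,200).

```bash
cat > fit.py <<'E'
from h import *
from scipy.optimize import least_squares
S=4 # px per mm
def rectify(c,p,z0,cx,cy,half=75):
    f=192/np.tan(np.radians(c["fovy"])/2); g=np.arange(-half,half,1/S)
    X,Y=np.meshgrid(cx+g,cy+g,indexing='ij')
    q=(np.stack([X,Y,np.full_like(X,z0)],-1)-np.array(c["position"]))@rot(c)
    return cv2.remap(p,(q[...,0]/q[...,2]*f+c["cx"]).astype(np.float32),(q[...,1]/q[...,2]*f+c["cy"]).astype(np.float32),cv2.INTER_CUBIC)
def dist(x,y,re):  # signed distance to outline, hull of disc r40 and 3 ears
    d=np.hypot(x,y)-40
    for a in((46,0),(0,46),(0,-46)): d=np.minimum(d,np.hypot(x-a[0],y-a[1])-re)
    return d
def fitout(P,x0,re):
    def f(v):
        c,s=np.cos(v[2]),np.sin(v[2]); q=P-v[:2]
        return dist(c*q[:,0]+s*q[:,1],-s*q[:,0]+c*q[:,1],re)
    r=least_squares(f,x0,loss='soft_l1',f_scale=.7,x_scale=[1,1,.02]); return r.x,np.median(abs(f(r.x)))
def holes(v): 
    c,s=np.cos(v[2]),np.sin(v[2]); return np.array([[v[0]+c*46,v[1]+s*46],[v[0]-s*46,v[1]+c*46],[v[0]+s*46,v[1]-c*46]])
E
python3 - <<'E'
from fit import *
z=np.load("wh.npz"); p,d,W=z["p"],z["d"],z["W"]
c=dict(fovy=59.324936804633275,cx=255.04537631149034,cy=189.7206562867516,position=z["pos"],rotation=z["rot"])
m=(W[...,2]>53)&(W[...,2]<58)&(np.hypot(W[...,0]-510,W[...,1]-24)<75)
zf=np.median(W[m][:,2]); print("zf",zf,W[m].mean(0))
# outline on face plane
I=m.astype(np.uint8)*255; r=rectify(c,I,zf,510,24); b=(r>127).astype(np.uint8)
ct=max(cv2.findContours(b,cv2.RETR_EXTERNAL,cv2.CHAIN_APPROX_NONE)[0],key=len)[:,0]
P=np.c_[510-75+ct[:,1]/S,24-75+ct[:,0]/S]
v,e=fitout(P,[510,24,np.radians(-9)],10); print("outline fit",v[:2],np.degrees(v[2]),e,len(P))
g=cv2.cvtColor(rectify(c,p,zf,510,24),cv2.COLOR_RGB2GRAY)
H=holes(v); out=[]
for h in H:
    i,j=((h-[510-75,24-75])*S).round().astype(int); k=int(6*S)
    w=g[i-k:i+k,j-k:j+k].astype(float); t=(w.min()*.5+np.median(w)*.5); yy,xx=np.mgrid[-k:k,-k:k]; q=(w<t)&(np.hypot(yy,xx)<5*S)
    ww=np.where(q,t-w,0); o=np.array([(ww*yy).sum(),(ww*xx).sum()])/ww.sum()/S; out.append(h+o); print(h,o.round(2),q.sum()/S**2,w.min(),np.median(w))
A=np.array(out); print("centre from holes",(A[1]+A[2])/2, np.degrees(np.arctan2(*((A[0]-(A[1]+A[2])/2)[::-1]))),np.degrees(np.arctan2(*(A[1]-A[2])[::-1]))-90, np.linalg.norm(A[1]-A[2]),np.linalg.norm(A[0]-(A[1]+A[2])/2))
# cover rough
m=(W[...,1]<-90)&(W[...,2]>3.5)&(W[...,2]<11)&(d>0)&(np.hypot(W[...,0]-500,W[...,1]+165)<70); Q=W[m]; print(len(Q),Q[:,2].mean(),Q.mean(0),Q.min(0),Q.max(0))
m=(W[...,2]>40)&(np.hypot(W[...,0]-500,W[...,1]+165)<50)&(d>0);Q=W[m];print(len(Q),np.median(Q,axis=0))
cc=np.cov(Q[:,:2].T);print(np.linalg.eigh(cc))
E
```

```text
zf 54.85628247296796 [503.99525281  30.05475939  54.85141449]
outline fit [501.39398706  30.79845571] -11.293145172209496 0.6472146316937852 1327
[546.5033394   21.79032986] [-0.26 -0.06] 17.1875 49.0 120.0
[510.4021129   75.90780805] [-0.06 -0.68] 14.0625 39.0 122.0
[492.38586121 -14.31089663] [ 0.07 -0.28] 15.9375 56.0 187.0
centre from holes [501.3981696   30.31747528] -10.839533163198618 -11.25968203388652 91.58816369952187 45.66144819938581
3787 6.683405786771382 [ 509.33264843 -148.42129623    6.68340579] [ 450.86022306 -215.86770541    3.50987973] [ 565.70924524 -106.34436456   10.98422283]
1320 [ 509.62503828 -158.50255457   49.66606152]
EighResult(eigenvalues=array([ 16.70278064, 199.9347183 ]), eigenvectors=array([[ 0.32911679, -0.94428922],
       [-0.94428922, -0.32911679]]))
```

Emit:
{"api": "drive_tool", "payload": {
  "increments": [
    [1,[-0.66,-3.0,0.8],[0,0,0]],
    [1,[-0.66,-3.0,0.8],[0,0,0]],
    [1,[-0.66,-3.0,0.8],[0,0,0]],
    [1,[-0.66,-3.0,0.8],[0,0,0]],
    [1,[-0.66,-3.0,0.8],[0,0,0]],
    [1,[-0.66,-3.0,0.8],[0,0,0]]
  ]
}}

```text
time_s: 7.15
position: [520.8, -159.4, 195.5]
ee_rot: [180.0, -0.0, 170.9]
ft_force: [0.5, -1.0, 0.7]
finger_gap: 85.5
finger_force: 0.0
```

Emit:
{"api": "drive_tool", "payload": {
  "increments": [
    [0.6,[0,0,0],[0,0,-5.7]],
    [0.6,[0,0,0],[0,0,-5.7]],
    [0.6,[0,0,0],[0,0,-5.7]],
    [0.6,[0,0,0],[0,0,-5.7]],
    [0.6,[0,0,0],[0,0,-5.7]],
    [0.6,[0,0,0],[0,0,0]],
    [0.6,[0,0,0],[0,0,0]],
    [0.6,[0,0,0],[0,0,0]]
  ]
}}

```text
time_s: 7.82
position: [520.8, -158.8, 195.9]
ee_rot: [180.0, -0.0, -160.8]
ft_force: [0.2, 0.5, 0.8]
finger_gap: 51.3
finger_force: 0.0
```

```bash
python3 - <<'E'
from st import *
from fit import *
print(o["position"],o["ee_rot"],o["finger_gap"])
c,p,d=cap("wrist"); W=cloud(c,d); np.savez("wc",p=p,d=d,W=W,pos=c["position"],rot=c["rotation"],tp=o["position"],tr=o["ee_rot"])
cv2.imwrite("pics/wc.png",p[:,:,::-1])
near=np.hypot(W[...,0]-509,W[...,1]+158)<75
L=W[near&(W[...,2]>46)&(W[...,2]<54)&(d>0)]
rc=cv2.minAreaRect(L[:,:2].astype(np.float32)); print("lug top",len(L),rc,L[:,2].mean(),L.mean(0))
m=near&(W[...,2]>3.5)&(d>0); zt=np.median(W[near&(W[...,2]>4)&(W[...,2]<8)][:,2]); print("disc top z",zt)
s=bot.silhouettes("wrist","cover_lug"); print([(q["conf"],q["uv"],q["region"].sum()) for q in s])
g=cv2.cvtColor(rectify(c,p,6.0,509,-158),cv2.COLOR_RGB2GRAY); cv2.imwrite("pics/wcr.png",g)
r=rectify(c,s[0]["region"].astype(np.uint8)*255,6.0,509,-158); b=(r>127).astype(np.uint8)
ct=max(cv2.findContours(b,cv2.RETR_EXTERNAL,cv2.CHAIN_APPROX_NONE)[0],key=len)[:,0]
P=np.c_[509-75+ct[:,1]/S,-158-75+ct[:,0]/S]
v,e=fitout(P,[509,-158,np.radians(19)],11.5); print("outline",v[:2],np.degrees(v[2]),e)
H=holes(v); out=[]
for h in H:
    i,j=((h-[509-75,-158-75])*S).round().astype(int); k=int(8*S)
    w=g[i-k:i+k,j-k:j+k].astype(float); yy,xx=np.mgrid[-k:k,-k:k]; near_=np.hypot(yy,xx)<7.5*S; t=(np.percentile(w,10)+np.percentile(w[near_],95))/2; q=(w<t)&near_
    oo=np.array([yy[q].mean(),xx[q].mean()])/S; out.append(h+oo); print(h,oo.round(2),q.sum()/S**2)
A=np.array(out); M=(A[1]+A[2])/2; print("holes centre",M,np.degrees(np.arctan2(*(A[0]-M)[::-1])),np.degrees(np.arctan2(*(A[1]-A[2])[::-1]))-90,np.linalg.norm(A[1]-A[2]),np.linalg.norm(A[0]-M))
E
```

```text
7.8167 [ -28.89    7.24  109.19    0.     63.58 -138.1 ] [ 7.000e-02 -3.446e+01 -2.907e+01  0.000e+00  0.000e+00  1.000e-02] [-0.46  0.3  -0.24 -0.13 -0.04 -0.52]
[ 520.8452812  -158.80390511  195.87692537] [ 1.79990969e+02 -3.18781112e-03 -1.60793008e+02] 51.268607265145846
lug top 1478 ((511.582763671875, -161.38775634765625), (50.61055374145508, 13.816874504089355), 18.93524742126465) 50.028589784915134 [ 510.26054544 -161.95028549   50.02858978]
disc top z 6.41983684082993
[(0.72, [256.2, 169.9], np.int64(8786))]
outline [ 511.02919152 -161.52172978] 19.079874770135547 0.6095342199003593
[ 554.50212584 -146.48497543] [ 0.66 -0.18] 90.3125
[ 495.99243717 -118.04879546] [-0.34  0.29] 115.125
[ 526.06594587 -204.9946641 ] [ 0.84 -0.3 ] 98.125
holes centre [ 511.27948881 -161.52446869] 18.710627095044316 19.64269391294806 92.94734340889217 46.335990152871645
```

View pics/wc.png

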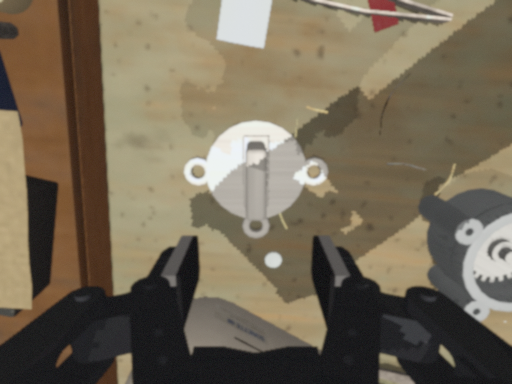

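The wrist view shows the three-eared cover at (257,170), hole 0 at (256,226). Both fits agree on (511.3, −161.5), yaw 19.1°, so I'll grasp it.

Emit:
{"api": "drive_tool", "payload": {
  "increments": [
    [0.6,[0.3,0.02,2.0],[0,0,0]],
    [0.6,[0.3,0.02,2.5],[0,0,0]],
    [0.6,[0.3,0.02,2.5],[0,0,0]],
    [0.6,[0.09,0,2.0],[0,0,0]],
    [0.5,[0,0,1.2],[0,0,0]],
    [0.5,[0,0,0.8],[0,0,0]],
    [0.5,[0,0,0],[0,0,0]],
    [0.5,[0,0,0],[0,0,0]]
  ],
  "force": 60
}}

```text
time_s: 8.58
position: [511.8, -162.6, 86.4]
ee_rot: [-180.0, 0.0, -160.8]
ft_force: [-0.1, 0.9, 1.3]
finger_gap: 42.5
finger_force: 0.0
```

Emit:
{"api": "drive_tool", "payload": {
  "increments": [
    [0,[0,0,0],[0,0,0]],
    [0,[0,0,0],[0,0,0]],
    [0,[0,0,0],[0,0,0]],
    [0,[0,0,0],[0,0,0]],
    [0,[0,0,0],[0,0,0]],
    [0,[0,0,0],[0,0,0]]
  ],
  "force": 60
}}

```text
time_s: 9.08
position: [512.2, -162.8, 87.3]
ee_rot: [-179.9, 0.1, -160.8]
ft_force: [-0.2, 1.1, 6.8]
finger_gap: 13.2
finger_force: 60.0
```

Emit:
{"api": "drive_tool", "payload": {
  "increments": [
    [0,[0,0,-0.8],[0,0,0]],
    [0,[0,0,-1.5],[0,0,0]],
    [0,[0,0,-2.0],[0,0,0]],
    [0,[0,0,-2.0],[0,0,0]],
    [0,[0,0,-1.7],[0,0,0]],
    [0,[0,0,-0.8],[0,0,0]],
    [0,[0,0,0],[0,0,0]]
  ]
}}

```text
time_s: 9.67
position: [511.9, -162.8, 175.7]
ee_rot: [-179.8, 0.1, -160.7]
ft_force: [0.2, -0.1, -2.6]
finger_gap: 13.3
finger_force: 58.8
```

Emit:
{"api": "drive_tool", "payload": {
  "increments": [
    [0,[-0.54,1.86,0],[0,0,0]],
    [0,[-0.8,2.79,0],[0,0,0]],
    [0,[-0.8,2.79,0],[0,0,0]],
    [0,[-0.8,2.79,0],[0,0,0]],
    [0,[-0.8,2.79,0],[0,0,0]],
    [0,[-0.8,2.79,0],[0,0,0]],
    [0,[-0.8,2.79,0],[0,0,0]],
    [0,[0,0,0],[0,0,0]]
  ]
}}

```text
time_s: 10.33
position: [498.2, 34.8, 171.8]
ee_rot: [179.8, -0.2, -160.5]
ft_force: [0.1, -0.5, -3.9]
finger_gap: 13.3
finger_force: 59.6
```

Emit:
{"api": "drive_tool", "payload": {
  "increments": [
    [0,[0,0,0],[0,0,4]],
    [0,[0,0,0],[0,0,6]],
    [0,[0,0,0],[0,0,6]],
    [0,[0,0,0],[0,0,6]],
    [0,[0,0,0],[0,0,5]],
    [0,[0,0,0],[0,0,3.2]],
    [0,[0,0,0],[0,0,0]],
    [0,[0,0,0],[0,0,0]]
  ]
}}

```text
time_s: 11.0
position: [499.6, 30.7, 172.7]
ee_rot: [-180.0, -0.1, 169.1]
ft_force: [0.2, 0.7, -2.9]
finger_gap: 13.6
finger_force: 59.6
```

```bash
python3 - <<'E'
from st import *
print(o["position"],o["ee_rot"],o["finger_gap"],o["finger_force"],o["ft_force"],o["ft_torque"])
c,p,d=cap("wrist"); W=cloud(c,d); np.savez("wp",p=p,d=d,W=W,pos=c["position"],rot=c["rotation"])
cv2.imwrite("pics/wp.png",cv2.resize(p[80:280,130:390,::-1],None,fx=3,fy=3))
E
```

```text
11.0 [-9.480e+00  3.550e+00  1.160e+02 -1.000e-02  6.057e+01 -8.860e+01] [  0.   -32.45 -29.73  -0.     0.     0.05] [ 0.16 -0.2  -0.39  0.13  0.13 -0.02]
[499.61448215  30.67054621 172.70616792] [-1.79988822e+02 -1.28369381e-01  1.69122375e+02] 13.552389902573713 59.614094495773315 [ 0.19482962  0.72088622 -2.94352934] [-0.0296853  -0.01480635  0.02618195]
```

View pics/wp.png

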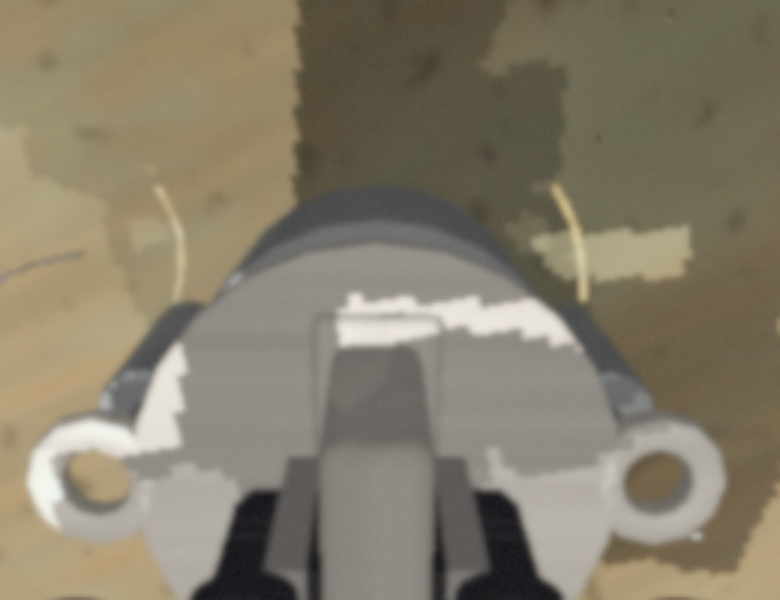

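The held cover shows its side holes at crop (97,478) and (657,480), level and symmetric, with the housing behind it. I'll check its position in the hand from these.

```bash
python3 - <<'E'
from h import *
z=np.load("wp.npz"); p,d,W=z["p"],z["d"],z["W"]
c=dict(cx=255.045,cy=189.7207,position=z["pos"],rotation=z["rot"]); f=192/np.tan(np.radians(59.3249)/2)
tcp=np.array([499.61,30.67,172.7]); a=np.radians(169.12); T=np.array([[np.cos(a),np.sin(a)],[np.sin(a),-np.cos(a)]])
n=(W[...,2]>85)&(W[...,2]<98)&(d>0); zt=np.median(W[n][:,2]); print("top z",zt,n.sum())
H=[]
for u,v in((97,478),(657,480)):
    # crop pixel centre -> full pixel; shift: use mid of top rim
    px=np.array([(u+.5)/3-.5+130,(v+.5)/3-.5+80]); r=rot(c)@np.array([(px[0]-c["cx"])/f,(px[1]-c["cy"])/f,1]); s=(zt-c["position"][2])/r[2]
    H.append((c["position"]+s*r)[:2])
H=np.array(H);M=H.mean(0);print(H,M,np.linalg.norm(H[0]-H[1]),"in tool",T@(M-tcp[:2]),"yaw",np.degrees(np.arctan2(*(H[1]-H[0])[::-1]))-90)
E
```

```text
top z 91.95005434303232 12816
[[489.56763489 -13.52161443]
 [507.15893222  75.92718662]] [498.36328356  31.20278609] 91.16217280822279 in tool [1.32487108 0.28788803] yaw -11.125989855038213
```

Emit:
{"api": "drive_tool", "payload": {
  "increments": [
    [0,[-0.13,0,0.5],[0,0,0]],
    [0,[-0.13,-0.01,0.7],[0,0,0]],
    [0,[0,0,0.7],[0,0,0]],
    [0,[0,0,0.5],[0,0,0]],
    [0,[0,0,0.2],[0,0,0]],
    [0,[0,0,0],[0,0,0]],
    [0,[0,0,0],[0,0,0]]
  ]
}}

```text
time_s: 11.63
position: [502.8, 30.2, 147.7]
ee_rot: [-180.0, -0.0, 169.1]
ft_force: [0.4, 0.2, -3.9]
finger_gap: 13.4
finger_force: 59.6
```

Emit:
{"api": "drive_tool", "payload": {
  "increments": [
    [0,[0,0,0.1],[0,0,0]],
    [0,[0,0,0.1],[0,0,0]],
    [0,[0,0,0],[0,0,0]],
    [0,[0,0,0],[0,0,0]]
  ]
}}

```text
time_s: 11.97
position: [502.9, 30.2, 146.0]
ee_rot: [180.0, 0.0, 169.1]
ft_force: [0.0, -0.5, -4.0]
finger_gap: 13.3
finger_force: 59.6
```

Emit:
{"api": "drive_tool", "payload": {
  "increments": [
    [0,[0.07,0,0.1],[0,0,0]],
    [0,[0,0,0.1],[0,0,0]],
    [0,[0,0,0.05],[0,0,0]],
    [0,[0,0,0],[0,0,0]],
    [0,[0,0,0],[0,0,0]]
  ]
}}

```text
time_s: 12.38
position: [502.2, 30.3, 143.4]
ee_rot: [-180.0, -0.0, 169.1]
ft_force: [-0.7, 0.5, -3.4]
finger_gap: 13.2
finger_force: 59.6
```

Emit:
{"api": "drive_tool", "payload": {
  "increments": [
    [0,[0,0,0.05],[0,0,0]],
    [0,[0,0,0.05],[0,0,0]],
    [0,[0,0,0],[0,0,0]],
    [0,[0,0,0],[0,0,0]]
  ]
}}

```text
time_s: 12.72
position: [502.2, 30.4, 142.3]
ee_rot: [-180.0, -0.0, 169.0]
ft_force: [-0.8, -0.1, -4.7]
finger_gap: 13.2
finger_force: 59.6
```

Emit:
{"api": "drive_tool", "payload": {
  "increments": [
    [0,[0,0,0.05],[0,0,0]],
    [0,[0,0,0.05],[0,0,0]],
    [0,[0,0,0],[0,0,0]],
    [0,[0,0,0],[0,0,0]]
  ]
}}

```text
time_s: 13.05
position: [502.4, 30.4, 142.0]
ee_rot: [-180.0, 0.0, 169.1]
ft_force: [-4.8, 1.2, 5.0]
finger_gap: 13.5
finger_force: 60.7
```

Contact felt, about 9 N. Before lifting I'll look through the ear holes.

Emit:
{"api": "drive_tool", "payload": {
  "increments": [
    [0,[0,0,0],[0,0,0]],
    [0,[0,0,0],[0,0,0]],
    [0,[0,0,0],[0,0,0]]
  ]
}}

```text
time_s: 13.3
position: [502.3, 30.3, 142.0]
ee_rot: [-180.0, 0.0, 169.1]
ft_force: [-3.9, 0.3, 5.4]
finger_gap: 13.3
finger_force: 60.8
```

```bash
python3 - <<'E'
from st import *
print(o["position"],o["ft_force"])
c,p,d=cap("wrist"); np.savez("ws",p=p,d=d,pos=c["position"],rot=c["rotation"])
a=cv2.resize(p[215:265,137:187,::-1],None,fx=8,fy=8,interpolation=2); b=cv2.resize(p[215:265,325:375,::-1],None,fx=8,fy=8,interpolation=2)
cv2.imwrite("pics/ws.png",np.hstack([a,b]))
E
```

```text
13.3 [ -9.47   6.93 116.25  -0.    56.82 -88.52] [-3.900e-01 -2.983e+01 -2.684e+01  6.000e-02 -1.000e+00 -2.000e-02] [ 0.05 -0.01  0.03 -0.01 -0.03 -0.  ]
[502.34791946  30.33945434 141.97003117] [-3.86856269  0.31749487  5.44893347]
```

View pics/ws.png

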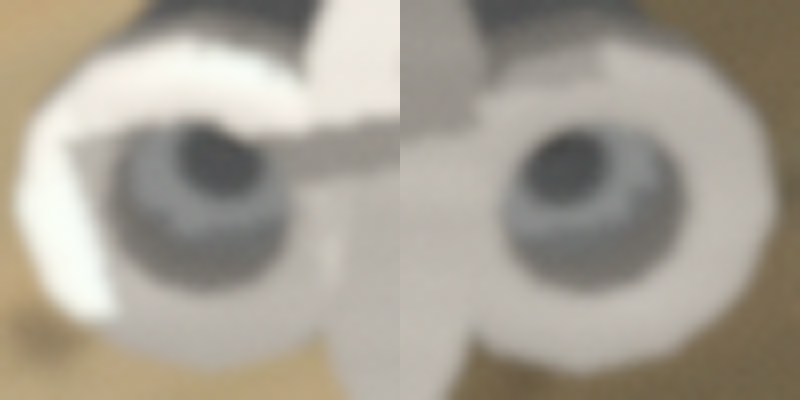

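Through the left ear the threaded hole shows at (218,160) in a rim centred at (200,207). On the right it is at (563,165) in a rim centred at (595,210).

```bash
python3 - <<'E'
from h import *
z=np.load("ws.npz"); c=dict(cx=255.045,cy=189.7207,position=z["pos"],rotation=z["rot"]); f=192/np.tan(np.radians(59.3249)/2)
a=np.radians(169.1); T=np.array([[np.cos(a),np.sin(a)],[np.sin(a),-np.cos(a)]])
def g(u,v,x0,zz):
    px=np.array([(u+.5)/8-.5+x0,(v+.5)/8-.5+215]); r=rot(c)@np.array([(px[0]-c["cx"])/f,(px[1]-c["cy"])/f,1]); return (c["position"]+(zz-c["position"][2])/r[2]*r)[:2]
zf=54.9
for n,x0,cu,tu in(("L",137,(200,207),(218,160)),("R",325,(195,210),(163,165))):
    A=g(*cu,x0,zf+6);B=g(*tu,x0,zf); print(n,A,B,"thread-cover tool mm",T@(B-A))
E
```

```text
L [493.26616725 -14.38910378] [492.7245991  -14.71445579] thread-cover tool mm [ 0.47027498 -0.42189031]
R [510.93681975  75.69941232] [510.53097292  75.31997681] thread-cover tool mm [ 0.3267753  -0.44933379]
```

Both holes are within 0.6 mm, so I'll raise the cover.

Emit:
{"api": "drive_tool", "payload": {
  "increments": [
    [0,[0,0,-0.1],[0,0,0]],
    [0,[0.02,-0.02,-0.2],[0,0,0]],
    [0,[0.02,-0.02,-0.2],[0,0,0]],
    [0,[0,0,-0.2],[0,0,0]],
    [0,[0,0,0],[0,0,0]],
    [0,[0,0,0],[0,0,0]],
    [0,[0,0,0],[0,0,0]],
    [0,[0,0,0],[0,0,0]]
  ]
}}

```text
time_s: 14.02
position: [501.6, 30.0, 148.3]
ee_rot: [-180.0, -0.0, 169.0]
ft_force: [0.5, -1.2, -3.4]
finger_gap: 13.0
finger_force: 59.7
```

```bash
python3 - <<'E'
from st import *
print(o["position"],o["ee_rot"],o["ft_force"],o["finger_force"])
c,p,d=cap("wrist"); W=cloud(c,d)
n=(W[...,2]>55)&(W[...,2]<75)&(np.hypot(W[...,0]-502,W[...,1]-30)<60)&(d>0)
P=W[n]; P=P[abs(P[:,2]-np.median(P[:,2]))<2]; A=np.c_[P[:,:2]-[502,30],np.ones(len(P))]; print("plane",np.linalg.lstsq(A,P[:,2],rcond=None)[0],len(P))
E
```

```text
14.0167 [ -9.52   6.19 116.25  -0.    57.57 -88.57] [-1.000e-02 -3.337e+01 -2.861e+01 -0.000e+00 -1.000e-02 -0.000e+00] [-0.05  0.18 -0.03 -0.    0.08  0.05]
[501.64923553  30.03718371 148.26609514] [-1.79999734e+02 -1.05509943e-02  1.69048356e+02] [ 0.47918014 -1.19063307 -3.39225005] 59.73669648170471
plane [-3.81041818e-03  7.70342400e-04  6.73848281e+01] 11672
```

Rose 6.3 mm, level within 0.004 rad, still, and no contact force from the housing. Handing in.

```bash
python3 -c "
from rig import bot
print(bot.hand_in())"
```

```text
the job is handed in; nothing more can be done
None
```

The job is handed in: the three-eared cover was felt to sit on the housing at about 9 N and is now held about 6 mm above it, level and still, with the two holes I could see within about 0.6 mm when seated (the third not checked by camera) and the four-eared cover untouched; no verdict came back.

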